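# Clear the specimen clamp, then hold its sprung arm open

### The arm

A 6-joint arm with a two-finger parallel gripper is mounted at the origin on the work surface. World frame = base frame: x ahead of the robot, y to its left, z up, the work surface at z = 0. Lengths are in mm, angles in rad, forces in N, time in s.
With the tool pointing down it reaches from about 400 to 925 mm from the base axis. Payload 12.5 kg.
Tool frame: the origin (TCP) lies at the centre of the arm's flange, where the gripper is bolted on; the fingertips stand 190 mm ahead of it and the grasp point (between the pads) lies 171 mm ahead of it; z points along the fingers, y is the direction in which the jaws open and shut (so a half turn about z gives the same grasp; the last joint's range is limited). The gripper opens to 95 mm and grips with 3 to 60 N. Pads are 20 mm wide; open, the fingers measure 119 mm over their backs; the gripper's body (75 mm by 180 mm) begins 59 mm behind the grasp point.
Start: joints at [-1.338, 0.491, 1.559, -0, 1.092, -0.106], TCP at [207.741, -589.464, 404.761] pointing down, gripper open.
Joint ranges: [-3.1, 3.1], [-0.84, 2.19], [0.05, 2.79], [-1.13, 4.28], [0.06, 2.93], [-2.69, 2.69]. Speed limits (rad/s): [2.22, 2.22, 2.79, 3.14, 3.14, 3.14].

### API

Orientations are given as [roll, pitch, yaw] about the fixed x, y, z axes, in that order (R = Rz(yaw) Ry(pitch) Rx(roll)).
In Python, from cell import env gives the robot as it stands.
- The arm moves only by the shell command python3 -m pendant 'ROWS'. ROWS is JSON, a list of rows, each an object of numbers: "x", "y", "z": the shift along the tool's x, y, z in units of 150 mm (1.0 is 150 mm); "rx", "ry", "rz": the turn, a rotation vector about the tool's x, y, z in units of 45 degrees (1.0 is 45 degrees); "jaw": the opening, from 0 (shut) to 1 (fully open). In form: [{"x": .., "y": .., "z": .., "rx": .., "ry": .., "rz": .., "jaw": ..}, ...]. A call has 1 to 10 rows; each row is the pose to reach, as a shift and turn from the pose commanded when the call began, along the tool's axes at that moment; what a row does not reach only later rows make up. A row lasts 1/8 s, in which the tool goes at most 62.5 mm and 10.7 degrees, less where a joint would pass 70% of its speed; a pose out of reach is approached as far as the arm can. A call with a number of a shift or a turn outside -1 to 1 is refused whole. A call with a gripper value outside its range is refused whole. The fingers move at their own pace and stop on an object; the grip force is fixed at half the most. Time passes only in rows, so rows that repeat a pose let the fingers close. It gives the time, the measured TCP pose, the force and the opening at its end, in the units of the state.
- env.state(): the state, without advancing time (a new reading comes with each control period).
- env.read_camera(name): name is "scene" or "top" or "wrist"; returns a dict with "img" (400x640x3 uint8, red, green, blue), "fx", "fy", "cx", "cy" (pixels), "rvec" (rotation vector, rad) and "tvec" (3), from world to camera coordinates, as OpenCV has them. Camera axes: x right, y down, z forward; pixel columns grow to the right and rows downward; lengths in mm; the calibration is good to about 2 mm. A picture is of the moment at which its call begins. There is no depth.
- env.job_done(): hands the job in, once; it reports no verdict.
The state is a dict: "t": time; "joints": joint angles; "qvel": joint speeds; "tau": joint torques, N m; "eef_pos": TCP position; "tcp_rot": TCP orientation; "ft_force": force on the tool from outside, world axes, zero at the start; "moment": the same for the moment, N m; "opening": opening from 0.0 (shut) to 1.0 (fully open).
Only numpy, scipy, OpenCV 4.12 (cv2) and the standard library are available. Lean on these libraries where they do the work, as an engineer would, in place of code of your own. Each camera call takes 0.05 s, during which the arm holds its last target.

### The job

Clear the microscope's clamp plate for the next specimen: set the round metal mount down in the round dish and the square metal mount down in the square tray, without dropping them from a height. Then swing the clamp's sprung arm by its upright post, away from where the mounts stood, all the way to its stop, and finish while still holding it there with the fingers (do not let go, it springs back). Leave the other things on the bench and on the plate where they are.

Things in the scene. Friction and masses are not known exactly. Their poses are not given: they have to be found in the camera images.
- clamp_plate: Fixed dark steel clamp plate lying on the bench, 260 (its x) x 200 (its y) x 14 mm; origin at the centre of its underside; its x axis points from the part where the mounts stand towards the side to which the arm opens. A low fence (6 mm above the plate) runs along its -x edge. A steel stop post (14 mm across, top 42 mm above the bench) stands at about x +56, y -54 mm of the plate.
- pivot (a point): Upright pivot axis of the sprung arm, a point on the axis 27 mm above the bench, at x 0, y -75 mm of the plate.
- grip_post (a point): Centre of the free part of the steel gripping post on the free end of the arm, 50 mm above the bench; the post is round, upright, 14 mm in diameter, free from 34 mm to 67 mm above the bench, and 120 mm from the pivot axis. It moves with the arm. With the arm at rest it is at x 0, y +45 mm of the plate; at the stop at x +94, y 0 mm. The arm itself is a steel bar 13 mm wide, from 21 to 33 mm above the bench (the boss on the pivot reaches 42 mm).
- clamp_arm (a joint): Angle of the sprung arm in rad: 0 at rest (arm along the plate's +y), growing clockwise seen from above (post moves to the plate's +x), 0.9 at the stop. A spring pulls it back to 0: at the post about 2.5 N at rest and 6.3 N at the stop.
- round_mid (a point): Centre of the round mount: loose plain aluminium cylinder, 32 mm diameter, 26 mm high, about 50 g, standing upright on the clamp plate (this point 27 mm above the bench at the start).
- square_mid (a point): Centre of the square mount: loose plain aluminium block, 30 x 30 mm, 26 mm high, about 60 g, standing on the clamp plate (this point 27 mm above the bench at the start); x and y axes are square to its sides.
- dish_floor (a point): Centre of the inner floor of the round white ceramic dish (fixed): 136 mm across the rim, 22 mm high, floor 5 mm above the bench, walls 4 mm thick, inner floor about 116 mm across.
- tray_floor (a point): Centre of the inner floor of the square steel tray (fixed): 130 x 130 mm outside, 22 mm high, walls 4 mm thick, floor 4 mm above the bench; x and y axes are square to its sides.
- thumb_nut: Bystander: small brass nut, 22 mm across, 16 mm high, on the corner of the clamp plate beyond the stop; origin under its centre.
- forceps: Bystander: steel forceps lying on the bench, 150 mm long, 6 mm high; origin near the middle of the underside.
- marker: Bystander: white pen with black cap lying on the bench, 130 mm long, 14 mm high; origin near the middle of the underside.
- petri: Bystander: closed glass dish, 92 mm across, 17 mm high; origin under its centre.
- bottle: Bystander: amber bottle, 52 mm across, 105 mm high; origin under its centre.
- eyepiece: Bystander: black eyepiece standing on end, 42 mm across, 56 mm high; origin under its centre.
- slide_box: Bystander: grey slide box, 92 x 172 mm, 34 mm high; origin under its centre.

How it is judged (in metres and radians):
On the way, in this order (a step that is already met when the one before it is completed fails the run):
1. both mounts lie released in their containers, round in the dish, square in the tray (horizontal distance between round_mid and dish_floor below 0.057 m and height (world z) of each of round_mid, square_mid below 0.032 m and x of square_mid in the frame of tray_floor between -0.055 and 0.055 m and y of square_mid in the frame of tray_floor between -0.055 and 0.055 m and contact force between the fingers and round_mount below 0.1 N and linear speed of each of round_mount, square_mount below 0.05 m/s and contact force between the fingers and square_mount below 0.1 N), for 0.2 s.
2. the sprung arm is held at its stop by the fingers (value of joint clamp_arm above 0.84 rad and contact force between the fingers and clamp_arm above 1.5 N), for 0.2 s.
At the end, for the whole second after the job is handed in: The round mount lies in the round dish and the square mount in the square tray, released and at rest; the fingers bear on the sprung arm with more than 1.5 N and hold it within 0.06 rad (about 7 mm at the post) of its stop through the last second; every bystander is within 25 mm of where it stood (all of step 1 and all of step 2 and velocity of joint clamp_arm below 0.3 rad/s and distance of each of thumb_nut, forceps, marker, petri, bottle, eyepiece, slide_box from where it was at the start of the episode below 0.025 m); the arm keeps its last pose, push and grip.
It fails at once if the round mount is dropped from more than about 50 mm (falling faster than 1 m/s out of the fingers) (linear speed of round_mount above 1 m/s and contact force between the fingers and round_mount below 0.05 N).
It fails at once if the square mount is dropped from more than about 50 mm (falling faster than 1 m/s out of the fingers) (linear speed of square_mount above 1 m/s and contact force between the fingers and square_mount below 0.05 N).
It fails at once if one of the other things is knocked more than 40 mm away (distance of any of thumb_nut, forceps, marker, petri, bottle, eyepiece, slide_box from where it was at the start of the episode above 0.04 m).
It also fails if it takes over 61 s, if anything falls off the work surface, if the arm or the gripper's body presses on something with over 40 N, if the wrist force passes 120 N, or if a joint passes its speed limit or range.

## Working session

There is one attempt and no reset: what is moved stays moved. The work goes in short steps, Python scripts to look and compute and a shell command to move; the robot and the scene stay as the last step left them, time stands still between calls to the robot, and variables do not carry over. Pictures are saved under pics/ and viewed, and the job is handed in when it is done.

```bash
mkdir -p pics; ls; python3 - <<'E'
from cell import env
import cv2
for n in ("top","scene","wrist"):
    c=env.read_camera(n); cv2.imwrite(f"pics/{n}0.png",c["img"][:,:,::-1])
    print(n,c["fx"],c["cx"],c["cy"],c["rvec"],c["tvec"])
print(env.state())
E
```

```text
pics
top 473.190143842526 318.80299647835983 195.8838802398838 [ 2.20297932 -2.14747082  0.09615489] [   3.55358607  569.38012524 1165.87012434]
scene 408.57613187486453 309.5774177928947 201.46685038149417 [ 1.59425323  2.23055304 -0.66822445] [ 187.40618653 -430.21893033 1211.95905833]
wrist 294.8325915843752 319.178196478026 201.7227986645713 [-2.39062416  1.69207843  0.21762781] [-623.98965103  -28.58664473  390.06091391]
{'t': 0.15, 'joints': array([-1.33759508e+00,  4.91393743e-01,  1.55928099e+00, -2.56137873e-06,
        1.09170618e+00, -1.05576639e-01]), 'qvel': array([ 0.00151541, -0.00155615, -0.00200144, -0.00160349, -0.00054619,
       -0.00106642]), 'tau': array([ 1.37657633e-03, -6.12897205e+01, -2.58278972e+01,  6.92719524e-02,
        4.73479077e-02, -7.56755981e-05]), 'eef_pos': array([ 207.74052352, -589.44809557,  404.32273043]), 'tcp_rot': array([-3.14080854e+00, -8.08083139e-05,  3.38779037e-01]), 'ft_force': array([ 1.10194589,  0.37791251, -0.23593136]), 'moment': array([ 0.06679318, -0.01391907,  0.01955268]), 'opening': 0.9981853073644752}
```

View pics/top0.png

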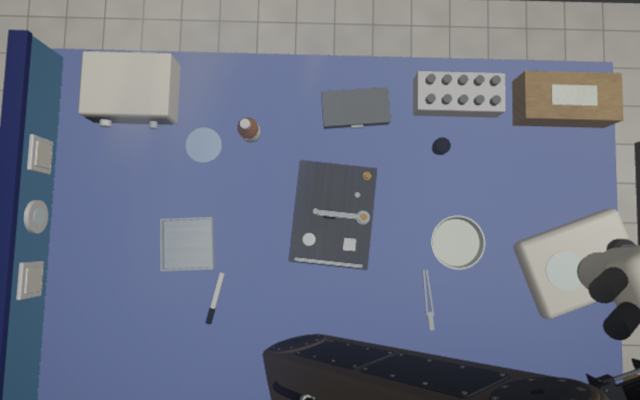

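View pics/scene0.png

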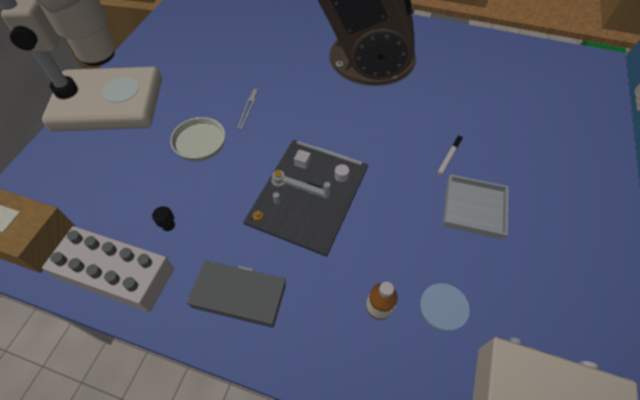

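View pics/wrist0.png

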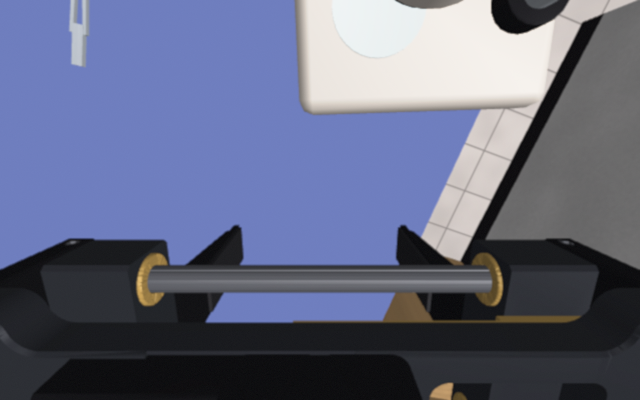

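```bash
cat > h.py <<'E'
import numpy as np, cv2
def ray(c,u,v,z):
    R,_=cv2.Rodrigues(np.array(c["rvec"],float)); t=np.array(c["tvec"],float)
    d=R.T@np.array([(u-c["cx"])/c["fx"],(v-c["cy"])/c["fy"],1]); o=-R.T@t
    return o+d*(z-o[2])/d[2]
def proj(c,p):
    K=np.array([[c["fx"],0,c["cx"]],[0,c["fy"],c["cy"]],[0,0,1]])
    return cv2.projectPoints(np.array(p,float).reshape(-1,3),np.array(c["rvec"],float),np.array(c["tvec"],float),K,None)[0].reshape(-1,2)
E
python3 - <<'E'
import cv2
t=cv2.imread("pics/top0.png"); s=cv2.imread("pics/scene0.png")
cv2.imwrite("pics/t_plate.png",cv2.resize(t[150:280,280:390],None,fx=4.6,fy=4.6,interpolation=cv2.INTER_CUBIC))
a=cv2.resize(t[205:285,150:230],None,fx=5,fy=5,interpolation=cv2.INTER_CUBIC)
b=cv2.resize(t[205:285,420:500],None,fx=5,fy=5,interpolation=cv2.INTER_CUBIC)
cv2.imwrite("pics/t_cont.png",cv2.hconcat([a,b]))
cv2.imwrite("pics/s_plate.png",cv2.resize(s[130:260,235:385],None,fx=4.6,fy=4.6,interpolation=cv2.INTER_CUBIC))
E
```

```text
(no output)
```

View pics/t_plate.png

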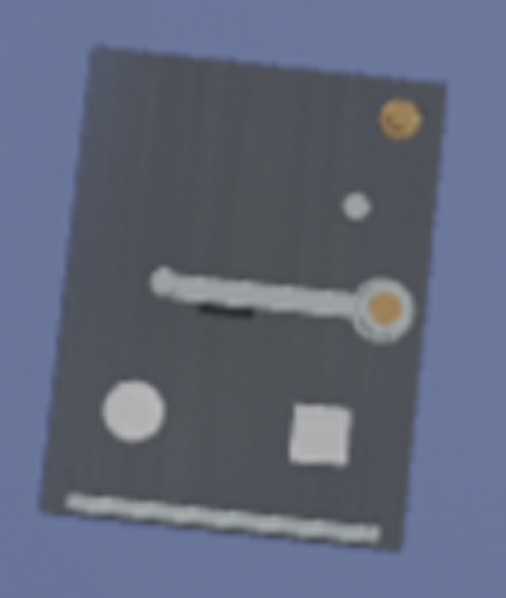

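View pics/t_cont.png

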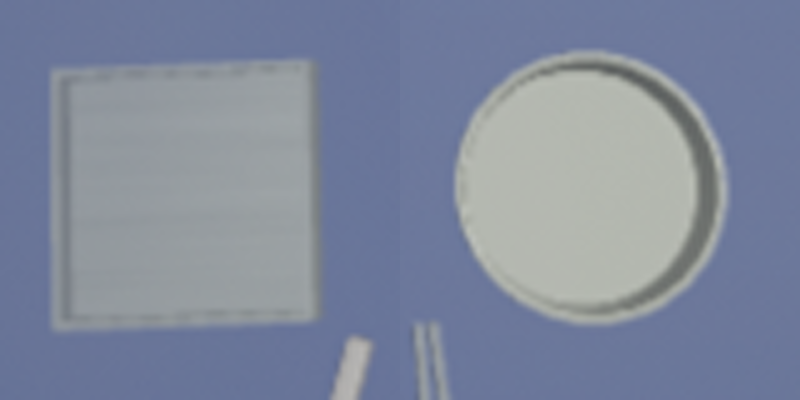

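View pics/s_plate.png

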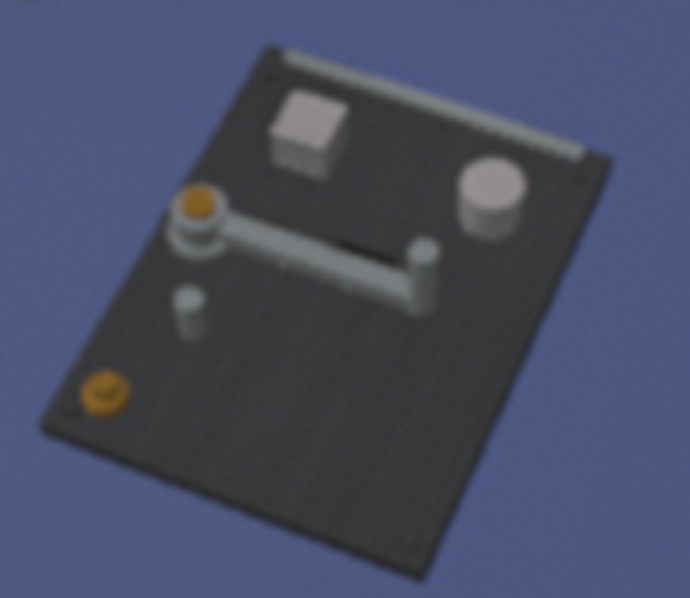

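```bash
python3 - <<'E'
from cell import env
from h import *
c=env.read_camera("top"); s=env.read_camera("scene")
T=lambda x,y,z:ray(c,280+(x+.5)/4.6-.5,150+(y+.5)/4.6-.5,z)
S=lambda x,y,z:ray(s,235+(x+.5)/4.6-.5,130+(y+.5)/4.6-.5,z)
np.set_printoptions(precision=1,suppress=True)
P=np.array([T(*p,14) for p in [(93,47),(446,85),(402,550),(40,512)]]);print("plate",P,P.mean(0))
ax=(P[0]+P[1]-P[2]-P[3]);yaw=np.arctan2(ax[1],ax[0]);
ay=(P[0]+P[3]-P[1]-P[2]);print("yaw",np.degrees([yaw,np.arctan2(-ay[0],ay[1])]),np.linalg.norm(ax)/2,np.linalg.norm(ay)/2)
P2=np.array([S(*p,14) for p in [(424,580),(42,427),(270,45),(612,160)]]);print("plateS",P2.mean(0))
ax=(P2[0]+P2[1]-P2[2]-P2[3]);print(np.degrees(np.arctan2(ax[1],ax[0])))
print("round",T(134,411,40),S(492,186,40))
q=np.array([T(*p,40) for p in [(295,404),(352,408),(347,466),(289,461)]]);print("sq",q.mean(0),S(310,119,40))
e=q[0]+q[1]-q[2]-q[3];print("sqyaw",np.degrees(np.arctan2(e[1],e[0])))
print("post",T(163,281,67),S(425,250,67)); print("pivot",T(385,308,42),S(200,203,44))
print("stop",T(356,206,42),S(189,298,42))
C=lambda x,y,u0:ray(c,u0+(x+.5)/5-.5,205+(y+.5)/5-.5,22)
q=np.array([C(*p,150) for p in [(52,69),(317,61),(319,320),(54,331)]]);print("tray",q.mean(0),np.linalg.norm(q[0]-q[1]))
e=q[0]+q[1]-q[2]-q[3];print("yaw",np.degrees(np.arctan2(e[1],e[0])))
print("dish",C(191,187,420))
E
```

```text
plate [[ 661.5   69.    14. ]
 [ 645.2 -127.6   14. ]
 [ 388.8 -107.4   14. ]
 [ 404.3   90.5   14. ]] [524.9 -18.9  14. ]
yaw [-4.6 -4.6] 257.64006344428515 197.8956868866648
plateS [529.1 -17.6  14. ]
-4.288183811074364
round [460.5  40.1  40. ] [463.8  40.2  40. ]
sq [450.4 -60.2  40. ] [452.3 -60.   40. ]
sqyaw -4.357113568374847
post [529.1  26.2  67. ] [529.9  25.8  67. ]
pivot [519.1 -93.3  42. ] [522.6 -92.3  44. ]
stop [573.8 -76.7  42. ] [575.6 -77.3  42. ]
tray [441.3 345.4  22. ] 133.20094635501098
yaw 3.328259028190782
dish [ 462.4 -332.7   22. ]
```

```bash
cat > go.py <<'E'
import sys
from h import *
from cell import env
from scipy.spatial.transform import Rotation as Ro
# go.py  gx gy gz yawdeg : grasp point target, tool down -> units for row
def main(x,y,z,yaw):
    st=env.state(); R=Ro.from_euler("xyz",st["tcp_rot"]); p=np.array(st["eef_pos"])
    T=Ro.from_euler("xyz",[np.pi,0,np.radians(yaw)])
    d=R.inv().apply(np.array([x,y,z+171])-p)/150
    r=(R.inv()*T).as_rotvec()/np.radians(45)
    n=max(1,np.abs(d).max(),np.abs(r).max())
    print("t",round(st["t"],2),"grasp",(p-[0,0,171]).round(1),"yaw",np.degrees(st["tcp_rot"][2]).round(1),"open",round(st["opening"],3),"F",st["ft_force"].round(1))
    print("total shift",d.round(3),"turn",r.round(3),"calls",n.round(2))
main(*map(float,sys.argv[1:5]))
E
python3 go.py 451.5 -60 150 -4.4
```

```text
t 0.25 grasp [ 207.8 -589.5  233.5] yaw 19.4 open 1.0 F [ 0.  -0.5  0.2]
total shift [ 2.706 -2.789  0.558] turn [-0.001  0.     0.529] calls 2.79
```

```bash
python3 -m pendant '[{"x":0.23,"y":-0.24,"jaw":1},{"x":0.45,"y":-0.48,"jaw":1},{"x":0.68,"y":-0.72,"jaw":1},{"x":0.9,"y":-0.95,"jaw":1}]' && python3 -m pendant '[{"x":0.23,"y":-0.24,"jaw":1},{"x":0.45,"y":-0.48,"jaw":1},{"x":0.68,"y":-0.72,"jaw":1},{"x":0.9,"y":-0.95,"jaw":1}]' ; python3 go.py 451.5 -60 120 -4.4
```

```text
t 0.25 grasp [ 207.8 -589.5  233.5] yaw 19.4 open 1.0 F [ 0.  -0.5  0.2]
total shift [ 2.706 -2.789  0.758] turn [-0.001  0.     0.529] calls 2.79invalid input
```

```bash
python3 -m pendant '[{"x":0.23,"y":-0.24,"z":0,"rx":0,"ry":0,"rz":0,"jaw":1},{"x":0.45,"y":-0.48,"z":0,"rx":0,"ry":0,"rz":0,"jaw":1},{"x":0.68,"y":-0.72,"z":0,"rx":0,"ry":0,"rz":0,"jaw":1},{"x":0.9,"y":-0.95,"z":0,"rx":0,"ry":0,"rz":0,"jaw":1}]' ; python3 go.py 451.5 -60 120 -4.4
```

```text
t: 0.75
eef_pos: [288.1, -408.7, 404.8]
tcp_rot: [3.141, -0.0, 0.339]
ft_force: [0.7, -0.2, 0.1]
opening: 1.004
t 0.75 grasp [ 288.1 -408.7  233.8] yaw 19.4 open 1.004 F [ 0.7 -0.2  0.1]
total shift [ 1.799 -1.831  0.758] turn [ 0.    -0.     0.529] calls 1.83
```

```bash
python3 -m pendant '[{"x":0.23,"y":-0.23,"z":0.09,"rx":0,"ry":0,"rz":0.06,"jaw":1},{"x":0.45,"y":-0.46,"z":0.18,"rx":0,"ry":0,"rz":0.13,"jaw":1},{"x":0.68,"y":-0.69,"z":0.27,"rx":0,"ry":0,"rz":0.2,"jaw":1},{"x":0.9,"y":-0.92,"z":0.36,"rx":0,"ry":0,"rz":0.26,"jaw":1}]' ; python3 go.py 451.5 -60 120 -4.4
```

```text
t: 1.25
eef_pos: [369.6, -233.7, 350.5]
tcp_rot: [3.141, -0.0, 0.133]
ft_force: [0.6, -0.4, -1.1]
opening: 1.002
t 1.25 grasp [ 369.6 -233.7  179.5] yaw 7.6 open 1.002 F [ 0.6 -0.4 -1.1]
total shift [ 0.694 -1.076  0.396] turn [ 0.001 -0.001  0.267] calls 1.08
```

```bash
python3 -m pendant '[{"x":0.17,"y":-0.25,"z":0.1,"rx":0,"ry":0,"rz":0.07,"jaw":1},{"x":0.35,"y":-0.5,"z":0.2,"rx":0,"ry":0,"rz":0.14,"jaw":1},{"x":0.52,"y":-0.75,"z":0.3,"rx":0,"ry":0,"rz":0.2,"jaw":1},{"x":0.68,"y":-1,"z":0.39,"rx":0,"ry":0,"rz":0.267,"jaw":1},{"x":0.68,"y":-1,"z":0.39,"rx":0,"ry":0,"rz":0.267,"jaw":1}]' ; python3 go.py 451.5 -60 37 -4.4
python3 - <<'E'
from cell import env
import cv2
from h import *
c=env.read_camera("wrist"); cv2.imwrite("pics/w1.png",c["img"][:,:,::-1]); 
print(proj(c,[[451.5,-60,40],[462,40,40],[530,26,67]]))
E
```

```text
t: 1.88
eef_pos: [450.7, -70.8, 291.4]
tcp_rot: [-3.141, 0.001, -0.072]
ft_force: [-0.4, -0.0, 0.4]
opening: 0.997
t 1.88 grasp [450.7 -70.8 120.4] yaw -4.1 open 0.997 F [-0.4 -0.   0.4]
[[306.27800831 213.16310539]
 [182.73259687 209.260957  ]
 [166.11821001 121.15145305]]Traceback (most recent call last):
  File "go.py", line 14, in <module>
    main(*map(float,sys.argv[1:5]))
    ~~~~^^^^^^^^^^^^^^^^^^^^^^^^^^^
  File "go.py", line 13, in main
    print("total shift",d.round(3),"turn",r.round(3),"calls",n.round(2))
                                                             ^^^^^^^
AttributeError: 'int' object has no attribute 'round'
```

View pics/w1.png

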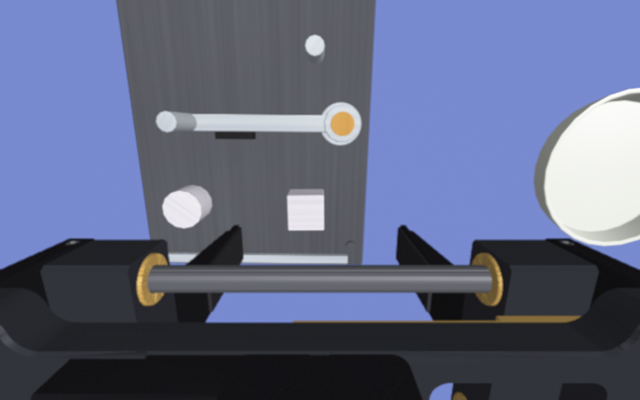

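```bash
sed -i 's/n.round(2)/round(float(n),2)/' go.py; python3 go.py 453 -60 37 -4.4
```

```text
t 1.93 grasp [450.3 -72.  120.9] yaw -4.1 open 1.0 F [ 0.3 -0.5  0.4]
total shift [ 0.012 -0.081  0.559] turn [-0.     0.001  0.006] calls 1.0
```

```bash
python3 -m pendant '[{"x":0.013,"y":-0.08,"z":0.1,"rx":0,"ry":0,"rz":0,"jaw":1},{"x":0.013,"y":-0.08,"z":0.3,"rx":0,"ry":0,"rz":0,"jaw":1},{"x":0.013,"y":-0.08,"z":0.5,"rx":0,"ry":0,"rz":0,"jaw":1},{"x":0.013,"y":-0.08,"z":0.555,"rx":0,"ry":0,"rz":0,"jaw":1},{"x":0.013,"y":-0.08,"z":0.555,"rx":0,"ry":0,"rz":0,"jaw":1}]' ; python3 go.py 453 -60 37 -4.4
python3 - <<'E'
from cell import env
import cv2
c=env.read_camera("wrist"); cv2.imwrite("pics/w2.png",c["img"][:,:,::-1]); 
E
```

```text
t: 2.55
eef_pos: [453.0, -61.7, 209.2]
tcp_rot: [3.142, 0.0, -0.076]
ft_force: [0.2, -0.3, 0.7]
opening: 1.002
t 2.55 grasp [453.  -61.7  38.2] yaw -4.3 open 1.002 F [ 0.2 -0.3  0.7]
total shift [-0.001 -0.011  0.008] turn [0.    0.    0.001] calls 1.0
```

View pics/w2.png

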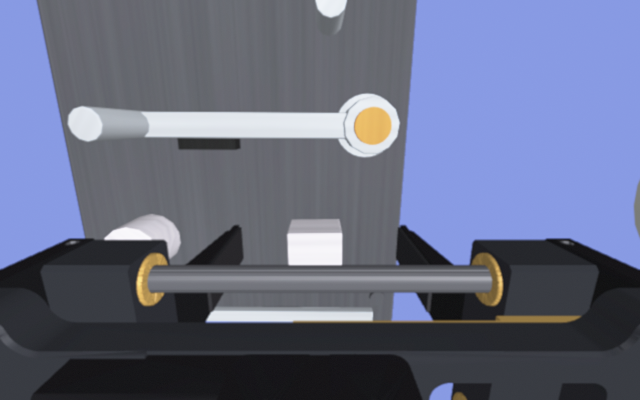

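```bash
python3 -m pendant '[{"x":0,"y":-0.01,"z":0.007,"rx":0,"ry":0,"rz":0,"jaw":0},{"x":0,"y":-0.01,"z":0.007,"rx":0,"ry":0,"rz":0,"jaw":0},{"x":0,"y":-0.01,"z":0.007,"rx":0,"ry":0,"rz":0,"jaw":0},{"x":0,"y":-0.01,"z":0.007,"rx":0,"ry":0,"rz":0,"jaw":0},{"x":0,"y":-0.01,"z":0.007,"rx":0,"ry":0,"rz":0,"jaw":0},{"x":0,"y":-0.01,"z":0.007,"rx":0,"ry":0,"rz":0,"jaw":0}]' ; python3 go.py 453 -60 37 -4.4
```

```text
t: 3.35
eef_pos: [453.1, -59.5, 207.9]
tcp_rot: [3.141, 0.0, -0.075]
ft_force: [0.5, -0.6, -0.7]
opening: 0.425
t 3.35 grasp [453.1 -59.5  36.9] yaw -4.3 open 0.425 F [ 0.5 -0.6 -0.7]
total shift [-0.     0.003 -0.001] turn [0.    0.    0.002] calls 1.0
```

```bash
python3 -m pendant '[{"x":0,"y":0,"z":0,"rx":0,"ry":0,"rz":0,"jaw":0},{"x":0,"y":0,"z":0,"rx":0,"ry":0,"rz":0,"jaw":0},{"x":0,"y":0,"z":0,"rx":0,"ry":0,"rz":0,"jaw":0},{"x":0,"y":0,"z":0,"rx":0,"ry":0,"rz":0,"jaw":0},{"x":0,"y":0,"z":-0.1,"rx":0,"ry":0,"rz":0,"jaw":0},{"x":0,"y":0,"z":-0.3,"rx":0,"ry":0,"rz":0,"jaw":0},{"x":0,"y":0,"z":-0.5,"rx":0,"ry":0,"rz":0,"jaw":0},{"x":0,"y":0,"z":-0.6,"rx":0,"ry":0,"rz":0,"jaw":0}]' ; python3 go.py 442 345 130 3.3
```

```text
t: 4.35
eef_pos: [453.1, -59.5, 299.3]
tcp_rot: [3.141, -0.002, -0.075]
ft_force: [-0.7, 0.0, -0.4]
opening: 0.312
t 4.35 grasp [453.1 -59.5 128.3] yaw -4.3 open 0.312 F [-0.7  0.  -0.4]
total shift [-0.276 -2.684 -0.013] turn [ 0.001 -0.002 -0.169] calls 2.68
```

```bash
python3 -m pendant '[{"x":-0.03,"y":-0.3,"z":0,"rx":0,"ry":0,"rz":0,"jaw":0},{"x":-0.06,"y":-0.6,"z":0,"rx":0,"ry":0,"rz":0,"jaw":0},{"x":-0.09,"y":-0.9,"z":0,"rx":0,"ry":0,"rz":0,"jaw":0}]' ;python3 -m pendant '[{"x":-0.03,"y":-0.3,"z":0,"rx":0,"ry":0,"rz":-0.05,"jaw":0},{"x":-0.06,"y":-0.6,"z":0,"rx":0,"ry":0,"rz":-0.1,"jaw":0},{"x":-0.09,"y":-0.9,"z":0,"rx":0,"ry":0,"rz":-0.17,"jaw":0}]' ; python3 go.py 442 345 130 3.3
```

```text
t: 4.72
eef_pos: [449.5, 77.3, 298.0]
tcp_rot: [3.142, -0.0, -0.076]
ft_force: [0.2, 0.0, -1.3]
opening: 0.311
t: 5.1
eef_pos: [446.1, 213.3, 297.9]
tcp_rot: [3.141, 0.0, 0.06]
ft_force: [0.7, 0.2, 0.6]
opening: 0.316
t 5.1 grasp [446.1 213.3 126.9] yaw 3.4 open 0.316 F [0.7 0.2 0.6]
total shift [ 0.025 -0.878 -0.021] turn [0.    0.    0.003] calls 1.0
```

```bash
python3 -m pendant '[{"x":0.01,"y":-0.3,"z":0,"rx":0,"ry":0,"rz":0,"jaw":0},{"x":0.02,"y":-0.6,"z":0,"rx":0,"ry":0,"rz":0,"jaw":0},{"x":0.025,"y":-0.875,"z":0,"rx":0,"ry":0,"rz":0,"jaw":0},{"x":0.025,"y":-0.875,"z":0.3,"rx":0,"ry":0,"rz":0,"jaw":0},{"x":0.025,"y":-0.875,"z":0.5,"rx":0,"ry":0,"rz":0,"jaw":0},{"x":0.025,"y":-0.875,"z":0.5,"rx":0,"ry":0,"rz":0,"jaw":0}]' ; python3 go.py 442 345 28 3.3
python3 - <<'E'
from cell import env
import cv2
c=env.read_camera("wrist"); cv2.imwrite("pics/w3.png",c["img"][:,:,::-1]); 
E
```

```text
t: 5.85
eef_pos: [442.1, 342.8, 221.2]
tcp_rot: [3.14, 0.004, 0.059]
ft_force: [0.3, -0.0, 0.2]
opening: 0.313
t 5.85 grasp [442.1 342.8  50.2] yaw 3.4 open 0.313 F [ 0.3 -0.   0.2]
total shift [ 0.    -0.015  0.148] turn [0.003 0.005 0.001] calls 1.0
```

View pics/w3.png

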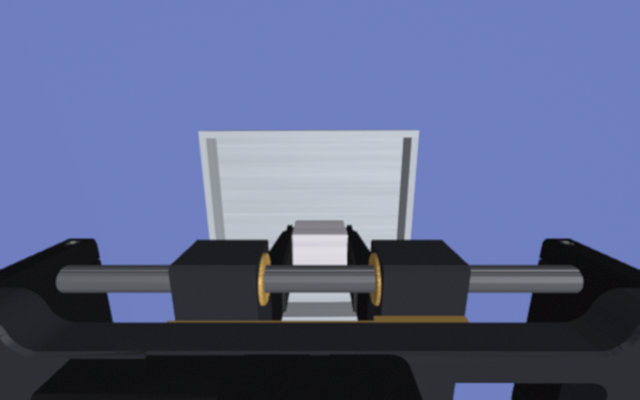

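```bash
python3 -m pendant '[{"x":0,"y":0,"z":0.07,"rx":0,"ry":0,"rz":0,"jaw":0},{"x":0,"y":0,"z":0.12,"rx":0,"ry":0,"rz":0,"jaw":0},{"x":0,"y":0,"z":0.145,"rx":0,"ry":0,"rz":0,"jaw":0},{"x":0,"y":0,"z":0.145,"rx":0,"ry":0,"rz":0,"jaw":0},{"x":0,"y":0,"z":0.145,"rx":0,"ry":0,"rz":0,"jaw":0}]' ; python3 go.py 442 345 28 3.3
```

```text
t: 6.52
eef_pos: [442.5, 343.0, 201.3]
tcp_rot: [-3.142, -0.0, 0.058]
ft_force: [0.3, -0.4, 0.3]
opening: 0.312
t 6.53 grasp [442.5 343.   30.3] yaw 3.3 open 0.312 F [ 0.3 -0.4  0.3]
total shift [-0.003 -0.014  0.016] turn [-0.    -0.     0.001] calls 1.0
```

```bash
python3 -m pendant '[{"x":0,"y":0,"z":0.016,"rx":0,"ry":0,"rz":0,"jaw":0},{"x":0,"y":0,"z":0.016,"rx":0,"ry":0,"rz":0,"jaw":0},{"x":0,"y":0,"z":0.016,"rx":0,"ry":0,"rz":0,"jaw":0.55},{"x":0,"y":0,"z":0.016,"rx":0,"ry":0,"rz":0,"jaw":0.55},{"x":0,"y":0,"z":0.016,"rx":0,"ry":0,"rz":0,"jaw":0.55},{"x":0,"y":0,"z":0.016,"rx":0,"ry":0,"rz":0,"jaw":0.55},{"x":0,"y":0,"z":-0.1,"rx":0,"ry":0,"rz":0,"jaw":0.55},{"x":0,"y":0,"z":-0.4,"rx":0,"ry":0,"rz":0,"jaw":0.55},{"x":0,"y":0,"z":-0.7,"rx":0,"ry":0,"rz":0,"jaw":1}]' ; python3 go.py 464 40 130 -4.4
python3 - <<'E'
from cell import env
import cv2
c=env.read_camera("wrist"); cv2.imwrite("pics/w4.png",c["img"][:,:,::-1]); 
c=env.read_camera("top"); cv2.imwrite("pics/t4.png",c["img"][:,:,::-1]); 
E
```

```text
t: 7.65
eef_pos: [442.4, 342.9, 308.4]
tcp_rot: [3.142, -0.0, 0.058]
ft_force: [0.3, 0.1, 0.2]
opening: 0.611
t 7.65 grasp [442.4 342.9 137.4] yaw 3.3 open 0.611 F [0.3 0.1 0.2]
total shift [0.026 2.024 0.049] turn [ 0.    -0.     0.172] calls 2.02
```

View pics/w4.png

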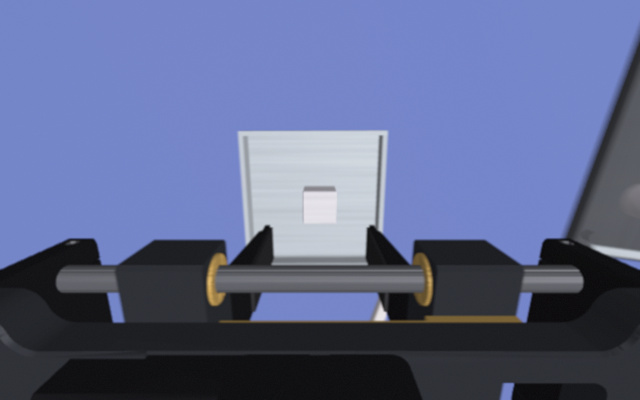

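```bash
python3 -m pendant '[{"x":0,"y":0.35,"z":0,"rx":0,"ry":0,"rz":0.05,"jaw":1},{"x":0,"y":0.7,"z":0,"rx":0,"ry":0,"rz":0.1,"jaw":1},{"x":0.01,"y":1,"z":0,"rx":0,"ry":0,"rz":0.17,"jaw":1}]';  python3 go.py 464 40 130 -4.4
```

```text
t: 8.12
eef_pos: [452.4, 191.7, 306.6]
tcp_rot: [3.142, -0.0, -0.077]
ft_force: [0.8, 0.0, -0.4]
opening: 0.982
t 8.12 grasp [452.4 191.7 135.6] yaw -4.4 open 0.982 F [ 0.8  0.  -0.4]
total shift [0.155 1.003 0.038] turn [ 0. -0.  0.] calls 1.0
```

```bash
python3 -m pendant '[{"x":0.05,"y":0.35,"z":0,"rx":0,"ry":0,"rz":0,"jaw":1},{"x":0.1,"y":0.7,"z":0.05,"rx":0,"ry":0,"rz":0,"jaw":1},{"x":0.155,"y":1,"z":0.1,"rx":0,"ry":0,"rz":0,"jaw":1},{"x":0.155,"y":1,"z":0.3,"rx":0,"ry":0,"rz":0,"jaw":1},{"x":0.155,"y":1,"z":0.5,"rx":0,"ry":0,"rz":0,"jaw":1},{"x":0.155,"y":1,"z":0.645,"rx":0,"ry":0,"rz":0,"jaw":1},{"x":0.155,"y":1,"z":0.645,"rx":0,"ry":0,"rz":0,"jaw":1}]';  python3 go.py 464 40 37 -4.4
python3 - <<'E'
from cell import env
import cv2
from h import *
c=env.read_camera("wrist"); cv2.imwrite("pics/w5.png",c["img"][:,:,::-1]); print(proj(c,[[464,40,40]]))
E
```

```text
t: 9.0
eef_pos: [464.5, 41.9, 208.7]
tcp_rot: [3.141, 0.002, -0.075]
ft_force: [0.5, 0.6, -0.2]
opening: 0.998
t 9.0 grasp [464.5  41.9  37.7] yaw -4.3 open 0.998 F [ 0.5  0.6 -0.2]
total shift [-0.002  0.013  0.005] turn [0.    0.003 0.002] calls 1.0
[[323.05838972 257.37682793]]
```

View pics/w5.png

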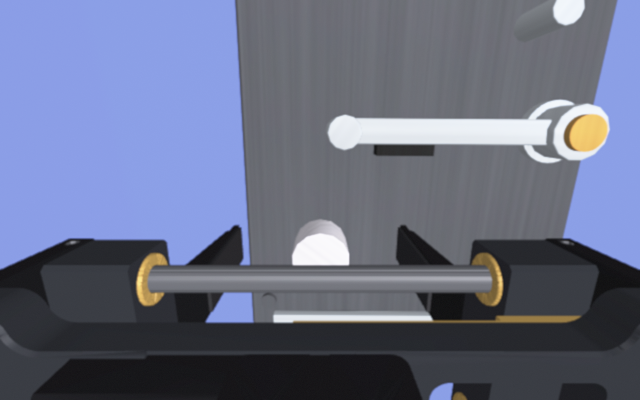

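```bash
python3 -m pendant '[{"x":0,"y":0.012,"z":0.005,"rx":0,"ry":0,"rz":0,"jaw":0},{"x":0,"y":0.012,"z":0.005,"rx":0,"ry":0,"rz":0,"jaw":0},{"x":0,"y":0.012,"z":0.005,"rx":0,"ry":0,"rz":0,"jaw":0},{"x":0,"y":0.012,"z":0.005,"rx":0,"ry":0,"rz":0,"jaw":0},{"x":0,"y":0.012,"z":0.005,"rx":0,"ry":0,"rz":0,"jaw":0},{"x":0,"y":0.012,"z":0.005,"rx":0,"ry":0,"rz":0,"jaw":0},{"x":0,"y":0.012,"z":0.005,"rx":0,"ry":0,"rz":0,"jaw":0},{"x":0,"y":0.012,"z":0.005,"rx":0,"ry":0,"rz":0,"jaw":0},{"x":0,"y":0.012,"z":0.005,"rx":0,"ry":0,"rz":0,"jaw":0},{"x":0,"y":0.012,"z":0.005,"rx":0,"ry":0,"rz":0,"jaw":0}]' 
python3 -m pendant '[{"x":0,"y":0,"z":-0.1,"rx":0,"ry":0,"rz":0,"jaw":0},{"x":0,"y":0,"z":-0.3,"rx":0,"ry":0,"rz":0,"jaw":0},{"x":0,"y":0,"z":-0.5,"rx":0,"ry":0,"rz":0,"jaw":0},{"x":0,"y":0,"z":-0.65,"rx":0,"ry":0,"rz":0,"jaw":0}]' ; python3 go.py 463 -332 130 -4.4
```

```text
t: 10.3
eef_pos: [464.5, 40.2, 208.6]
tcp_rot: [3.141, 0.0, -0.075]
ft_force: [0.4, -0.2, -1.0]
opening: 0.335
t: 10.8
eef_pos: [464.4, 40.2, 307.3]
tcp_rot: [3.142, -0.001, -0.075]
ft_force: [-0.1, -0.3, -1.3]
opening: 0.329
t 10.8 grasp [464.4  40.2 136.3] yaw -4.3 open 0.329 F [-0.1 -0.3 -1.3]
total shift [0.177 2.475 0.042] turn [ 0.    -0.001  0.002] calls 2.47
```

```bash
python3 -m pendant '[{"x":0.02,"y":0.3,"z":0,"rx":0,"ry":0,"rz":0,"jaw":0},{"x":0.04,"y":0.6,"z":0,"rx":0,"ry":0,"rz":0,"jaw":0},{"x":0.06,"y":0.85,"z":0,"rx":0,"ry":0,"rz":0,"jaw":0}]' ;python3 -m pendant '[{"x":0.02,"y":0.3,"z":0,"rx":0,"ry":0,"rz":0,"jaw":0},{"x":0.04,"y":0.6,"z":0,"rx":0,"ry":0,"rz":0,"jaw":0},{"x":0.06,"y":0.85,"z":0,"rx":0,"ry":0,"rz":0,"jaw":0}]' ; python3 go.py 463 -332 50 -4.4
python3 - <<'E'
from cell import env
import cv2
from h import *
c=env.read_camera("wrist"); cv2.imwrite("pics/w6.png",c["img"][:,:,::-1]); print(proj(c,[[463,-332,22],[463,-332+68,22],[463,-332-68,22],[463+68,-332,22]]))
E
```

```text
t: 11.18
eef_pos: [463.7, -89.0, 306.3]
tcp_rot: [3.141, -0.0, -0.075]
ft_force: [0.5, 0.4, -0.6]
opening: 0.331
t: 11.55
eef_pos: [463.1, -217.1, 306.1]
tcp_rot: [3.142, 0.0, -0.076]
ft_force: [0.1, 0.5, -0.6]
opening: 0.33
t 11.55 grasp [ 463.1 -217.1  135.1] yaw -4.3 open 0.33 F [ 0.1  0.5 -0.6]
total shift [0.058 0.764 0.568] turn [0.    0.    0.001] calls 1.0
[[444.5083471  194.22261195]
 [370.24226689 199.67032534]
 [519.51247228 188.72076002]
 [446.90961777 117.2573373 ]]
```

View pics/w6.png

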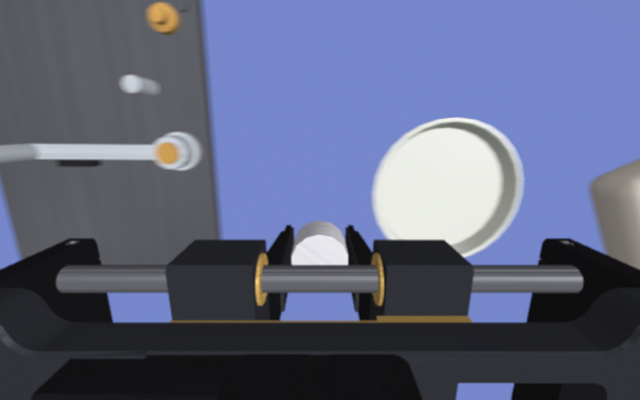

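```bash
python3 -m pendant '[{"x":0.02,"y":0.3,"z":0,"rx":0,"ry":0,"rz":0,"jaw":0},{"x":0.04,"y":0.6,"z":0,"rx":0,"ry":0,"rz":0,"jaw":0},{"x":0.058,"y":0.775,"z":0.1,"rx":0,"ry":0,"rz":0,"jaw":0},{"x":0.058,"y":0.775,"z":0.35,"rx":0,"ry":0,"rz":0,"jaw":0},{"x":0.058,"y":0.775,"z":0.57,"rx":0,"ry":0,"rz":0,"jaw":0},{"x":0.058,"y":0.775,"z":0.65,"rx":0,"ry":0,"rz":0,"jaw":0},{"x":0.058,"y":0.775,"z":0.69,"rx":0,"ry":0,"rz":0,"jaw":0},{"x":0.058,"y":0.775,"z":0.69,"rx":0,"ry":0,"rz":0,"jaw":0},{"x":0.058,"y":0.775,"z":0.69,"rx":0,"ry":0,"rz":0,"jaw":0}]' ; python3 go.py 463 -333 28 -4.4
python3 - <<'E'
from cell import env
import cv2
c=env.read_camera("wrist"); cv2.imwrite("pics/w7.png",c["img"][:,:,::-1])
E
```

```text
t: 12.72
eef_pos: [463.5, -332.0, 203.6]
tcp_rot: [3.141, -0.001, -0.075]
ft_force: [-0.6, -0.9, -0.7]
opening: 0.326
t 12.72 grasp [ 463.5 -332.    32.6] yaw -4.3 open 0.326 F [-0.6 -0.9 -0.7]
total shift [-0.003  0.007  0.031] turn [ 0.001 -0.002  0.002] calls 1.0
```

View pics/w7.png

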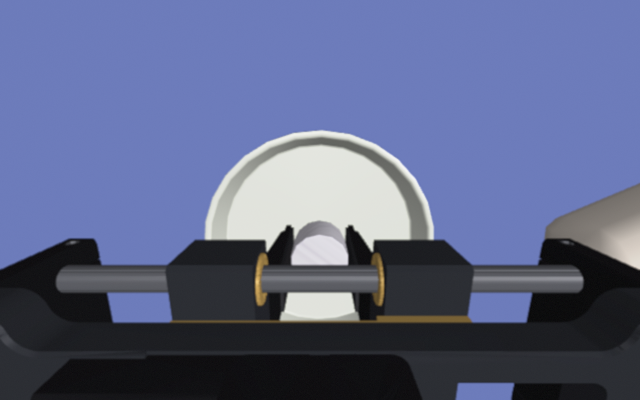

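```bash
python3 -m pendant '[{"x":0,"y":0,"z":0.026,"rx":0,"ry":0,"rz":0,"jaw":0},{"x":0,"y":0,"z":0.026,"rx":0,"ry":0,"rz":0,"jaw":0},{"x":0,"y":0,"z":0.026,"rx":0,"ry":0,"rz":0,"jaw":0},{"x":0,"y":0,"z":0.026,"rx":0,"ry":0,"rz":0,"jaw":0.55},{"x":0,"y":0,"z":0.026,"rx":0,"ry":0,"rz":0,"jaw":0.55},{"x":0,"y":0,"z":0.026,"rx":0,"ry":0,"rz":0,"jaw":0.55},{"x":0,"y":0,"z":0.026,"rx":0,"ry":0,"rz":0,"jaw":0.55},{"x":0,"y":0,"z":-0.1,"rx":0,"ry":0,"rz":0,"jaw":0.55},{"x":0,"y":0,"z":-0.4,"rx":0,"ry":0,"rz":0,"jaw":0.55},{"x":0,"y":0,"z":-0.7,"rx":0,"ry":0,"rz":0,"jaw":0.55}]' 
python3 - <<'E'
from cell import env
import cv2
c=env.read_camera("wrist"); cv2.imwrite("pics/w8.png",c["img"][:,:,::-1])
c=env.read_camera("top"); cv2.imwrite("pics/t8.png",c["img"][:,:,::-1])
E
```

```text
t: 14.02
eef_pos: [463.2, -332.0, 308.7]
tcp_rot: [-3.141, 0.001, -0.075]
ft_force: [-0.1, -0.4, 0.5]
opening: 0.548
```

View pics/w8.png

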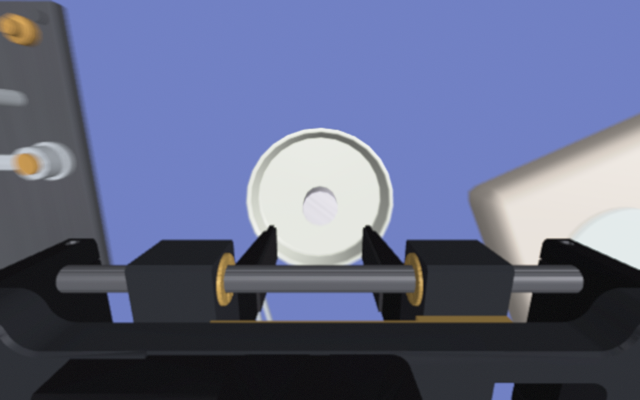

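View pics/t8.png

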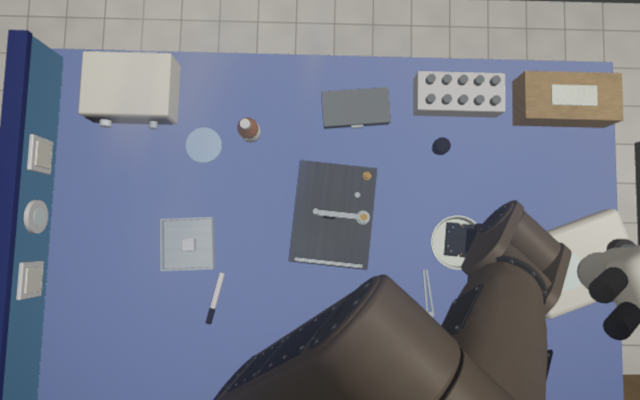

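```bash
python3 go.py 530 26.3 137 85.5;  python3 -m pendant '[{"x":0,"y":-0.2,"z":0,"rx":0,"ry":0,"rz":-0.2,"jaw":0.65},{"x":0,"y":-0.4,"z":0,"rx":0,"ry":0,"rz":-0.4,"jaw":0.65},{"x":0,"y":-0.6,"z":0,"rx":0,"ry":0,"rz":-0.6,"jaw":0.65},{"x":0,"y":-0.8,"z":0,"rx":0,"ry":0,"rz":-0.8,"jaw":0.65},{"x":0,"y":-1,"z":0,"rx":0,"ry":0,"rz":-1,"jaw":0.65}]'; python3 go.py 530 26.3 137 85.5
```

```text
t 14.12 grasp [ 463.7 -332.3  140.9] yaw -4.3 open 0.551 F [ 0.2 -0.7 -0.2]
total shift [ 0.261 -2.417  0.017] turn [ 1.000e-02 -1.000e-03 -1.996e+00] calls 2.42
t: 14.75
eef_pos: [474.5, -181.4, 307.1]
tcp_rot: [-3.141, 0.0, 0.715]
ft_force: [0.4, -0.2, 0.5]
opening: 0.652
t 14.75 grasp [ 474.5 -181.4  136.1] yaw 41.0 open 0.652 F [ 0.4 -0.2  0.5]
total shift [ 1.188 -0.803 -0.006] turn [-0.001  0.    -0.989] calls 1.19
```

```bash
python3 -m pendant '[{"x":0.2,"y":-0.13,"z":0,"rx":0,"ry":0,"rz":-0.2,"jaw":0.65},{"x":0.4,"y":-0.26,"z":0,"rx":0,"ry":0,"rz":-0.4,"jaw":0.65},{"x":0.6,"y":-0.4,"z":0,"rx":0,"ry":0,"rz":-0.6,"jaw":0.65},{"x":0.8,"y":-0.5,"z":0,"rx":0,"ry":0,"rz":-0.8,"jaw":0.65},{"x":0.95,"y":-0.64,"z":0,"rx":0,"ry":0,"rz":-0.99,"jaw":0.65},{"x":0.95,"y":-0.64,"z":0,"rx":0,"ry":0,"rz":-0.99,"jaw":0.65}]'; python3 go.py 530 26.3 100 85.5
python3 - <<'E'
from cell import env
import cv2
from h import *
c=env.read_camera("wrist"); cv2.imwrite("pics/w9.png",c["img"][:,:,::-1]); print(proj(c,[[530,26.3,67]]))
E
```

```text
t: 15.5
eef_pos: [520.0, -15.2, 307.1]
tcp_rot: [-3.141, -0.0, 1.491]
ft_force: [0.3, -0.9, -0.3]
opening: 0.652
t 15.5 grasp [520.  -15.2 136.1] yaw 85.4 open 0.652 F [ 0.3 -0.9 -0.3]
total shift [0.281 0.045 0.24 ] turn [-0.001 -0.    -0.002] calls 1.0
[[329.02782261 164.47535548]]
```

View pics/w9.png

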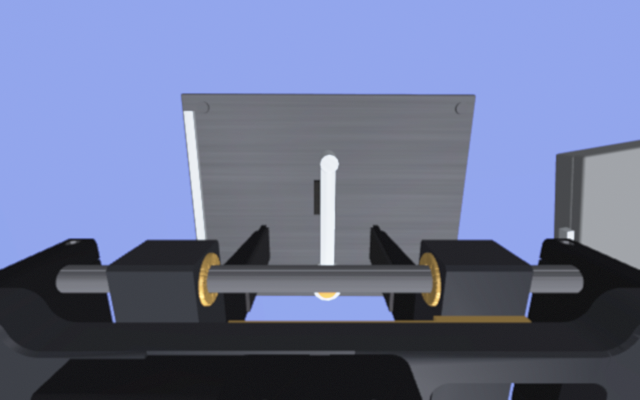

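```bash
python3 -m pendant '[{"x":0.281,"y":0.047,"z":0,"rx":0,"ry":0,"rz":0,"jaw":0.65},{"x":0.281,"y":0.047,"z":0,"rx":0,"ry":0,"rz":0,"jaw":0.65},{"x":0.281,"y":0.047,"z":0.3,"rx":0,"ry":0,"rz":0,"jaw":0.65},{"x":0.281,"y":0.047,"z":0.5,"rx":0,"ry":0,"rz":0,"jaw":0.65},{"x":0.281,"y":0.047,"z":0.535,"rx":0,"ry":0,"rz":0,"jaw":0.65},{"x":0.281,"y":0.047,"z":0.535,"rx":0,"ry":0,"rz":0,"jaw":0.65}]'; python3 go.py 530 26.3 56 85.5
python3 - <<'E'
from cell import env
import cv2
from h import *
c=env.read_camera("wrist"); cv2.imwrite("pics/w10.png",c["img"][:,:,::-1]); print(proj(c,[[530,26.3,67]]))
E
```

```text
t: 16.3
eef_pos: [530.7, 23.9, 227.8]
tcp_rot: [-3.142, 0.0, 1.486]
ft_force: [0.4, -0.5, 0.9]
opening: 0.647
t 16.3 grasp [530.7  23.9  56.8] yaw 85.2 open 0.647 F [ 0.4 -0.5  0.9]
total shift [ 0.015 -0.006  0.005] turn [-0.     0.    -0.007] calls 1.0
[[318.08930878 260.93656733]]
```

View pics/w10.png

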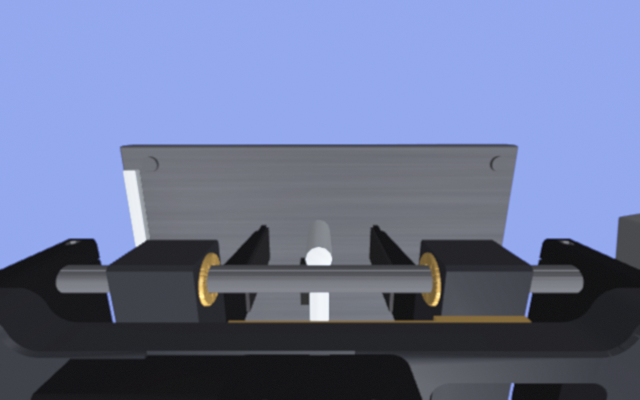

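Post (319,257) is centred between the fingers; close on it.

```bash
python3 -m pendant '[{"x":0.015,"y":-0.003,"z":0.004,"rx":0,"ry":0,"rz":0,"jaw":0},{"x":0.015,"y":-0.003,"z":0.004,"rx":0,"ry":0,"rz":0,"jaw":0},{"x":0.015,"y":-0.003,"z":0.004,"rx":0,"ry":0,"rz":0,"jaw":0},{"x":0.015,"y":-0.003,"z":0.004,"rx":0,"ry":0,"rz":0,"jaw":0},{"x":0.015,"y":-0.003,"z":0.004,"rx":0,"ry":0,"rz":0,"jaw":0},{"x":0.015,"y":-0.003,"z":0.004,"rx":0,"ry":0,"rz":0,"jaw":0},{"x":0.015,"y":-0.003,"z":0.004,"rx":0,"ry":0,"rz":0,"jaw":0},{"x":0.015,"y":-0.003,"z":0.004,"rx":0,"ry":0,"rz":0,"jaw":0}]'
cat > arc.py <<'E'
import sys
from h import *
from cell import env
from scipy.spatial.transform import Rotation as Ro
st=env.state(); R=Ro.from_euler("xyz",st["tcp_rot"]); p=np.array(st["eef_pos"])
a=np.radians(-4.5); P=np.array([521,-93.2]); ex=np.array([np.cos(a),np.sin(a)]); ey=np.array([-ex[1],ex[0]])
d=p[:2]-P; th0=np.arctan2(d@ex,d@ey); print("theta now",th0.round(3),"r",np.linalg.norm(d).round(1),"grasp",p-[0,0,171],"F",st["ft_force"].round(1),st["opening"])
for th in map(float,sys.argv[1:]):
    q=P+120*(np.sin(th)*ex+np.cos(th)*ey)
    T=Ro.from_euler("xyz",[np.pi,0,a+np.pi/2-th])
    print(th,(R.inv().apply([*(q-p[:2]),0])/150).round(3),((R.inv()*T).as_rotvec()/np.radians(45)).round(3))
E
python3 arc.py 0.1 0.2 0.3 0.4 0.5 0.6 0.7 0.8 0.9 0.92
```

```text
t: 17.35
eef_pos: [530.3, 27.0, 226.8]
tcp_rot: [3.141, 0.0, 1.488]
ft_force: [0.1, 0.4, 0.6]
opening: 0.144
theta now -0.001 r 120.5 grasp [530.3011922   26.96187121  55.81810987] F [0.1 0.4 0.6] 0.14357154350471402
0.1 [-0.007  0.081  0.   ] [0.    0.    0.122]
0.2 [-0.019  0.16   0.   ] [0.    0.    0.249]
0.3 [-0.038  0.238  0.   ] [0.    0.    0.376]
0.4 [-0.065  0.313  0.   ] [0.    0.    0.504]
0.5 [-0.1    0.385  0.   ] [0.    0.    0.631]
0.6 [-0.141  0.453  0.   ] [0.    0.    0.758]
0.7 [-0.189  0.517  0.   ] [0.    0.    0.886]
0.8 [-0.244  0.576  0.   ] [0.    0.    1.013]
0.9 [-0.303  0.629  0.   ] [0.   0.   1.14]
0.92 [-0.316  0.639  0.   ] [0.    0.    1.166]
```

```bash
python3 -m pendant '[{"x":-0.005,"y":0.081,"z":0,"rx":0,"ry":0,"rz":0.12,"jaw":0},{"x":-0.017,"y":0.16,"z":0,"rx":0,"ry":0,"rz":0.25,"jaw":0},{"x":-0.036,"y":0.238,"z":0,"rx":0,"ry":0,"rz":0.37,"jaw":0},{"x":-0.063,"y":0.313,"z":0,"rx":0,"ry":0,"rz":0.5,"jaw":0},{"x":-0.098,"y":0.385,"z":0,"rx":0,"ry":0,"rz":0.63,"jaw":0},{"x":-0.098,"y":0.385,"z":0,"rx":0,"ry":0,"rz":0.63,"jaw":0}]'
python3 arc.py 0.6 0.7 0.8 0.9 0.92
```

```text
t: 18.1
eef_pos: [586.5, 7.6, 226.7]
tcp_rot: [-3.141, 0.0, 0.993]
ft_force: [-2.3, 4.1, 4.5]
opening: 0.141
theta now 0.498 r 120.2 grasp [586.54851672   7.60821176  55.74807615] F [-2.3  4.1  4.5] 0.14121487192812338
0.6 [-0.006  0.081 -0.   ] [-0.001  0.     0.128]
0.7 [-0.018  0.161 -0.   ] [-0.001  0.     0.256]
0.8 [-0.038  0.238 -0.   ] [-0.001  0.     0.383]
0.9 [-0.065  0.313 -0.   ] [-0.001  0.     0.51 ]
0.92 [-0.071  0.328 -0.   ] [-0.001  0.     0.536]
```

```bash
python3 -m pendant '[{"x":-0.006,"y":0.081,"z":0,"rx":0,"ry":0,"rz":0.13,"jaw":0},{"x":-0.018,"y":0.161,"z":0,"rx":0,"ry":0,"rz":0.26,"jaw":0},{"x":-0.038,"y":0.238,"z":0,"rx":0,"ry":0,"rz":0.38,"jaw":0},{"x":-0.065,"y":0.313,"z":0,"rx":0,"ry":0,"rz":0.51,"jaw":0},{"x":-0.068,"y":0.32,"z":0,"rx":0,"ry":0,"rz":0.52,"jaw":0},{"x":-0.068,"y":0.32,"z":0,"rx":0,"ry":0,"rz":0.52,"jaw":0},{"x":-0.068,"y":0.32,"z":0,"rx":0,"ry":0,"rz":0.52,"jaw":0}]'
python3 arc.py 0.9 0.92
```

```text
t: 18.98
eef_pos: [620.7, -26.3, 226.8]
tcp_rot: [-3.14, 0.0, 0.588]
ft_force: [-0.7, 6.6, 2.3]
opening: 0.142
theta now 0.901 r 120.0 grasp [620.66866154 -26.33331932  55.77602684] F [-0.7  6.6  2.3] 0.14161032522686232
0.9 [-0.    -0.001  0.   ] [-0.002  0.    -0.006]
0.92 [-0.     0.015 -0.   ] [-0.002  0.     0.019]
```

```bash
python3 -m pendant '[{"x":0,"y":0.012,"z":0,"rx":0,"ry":0,"rz":0.01,"jaw":0},{"x":0,"y":0.012,"z":0,"rx":0,"ry":0,"rz":0.01,"jaw":0},{"x":0,"y":0.012,"z":0,"rx":0,"ry":0,"rz":0.01,"jaw":0},{"x":0,"y":0.012,"z":0,"rx":0,"ry":0,"rz":0.01,"jaw":0}]'
python3 arc.py 0.9 0.92
python3 - <<'E'
from cell import env
import cv2
for n in ("wrist","top","scene"):
    c=env.read_camera(n); cv2.imwrite(f"pics/{n}11.png",c["img"][:,:,::-1])
E
```

```text
t: 19.48
eef_pos: [621.3, -27.0, 226.8]
tcp_rot: [-3.139, 0.001, 0.58]
ft_force: [-4.2, 13.0, 5.8]
opening: 0.143
theta now 0.909 r 120.1 grasp [621.25641455 -26.99068643  55.76985594] F [-4.2 13.   5.8] 0.14265073928558458
0.9 [-0.001 -0.007  0.   ] [-0.004  0.001 -0.016]
0.92 [-0.001  0.009 -0.   ] [-0.004  0.001  0.01 ]
```

View pics/wrist11.png

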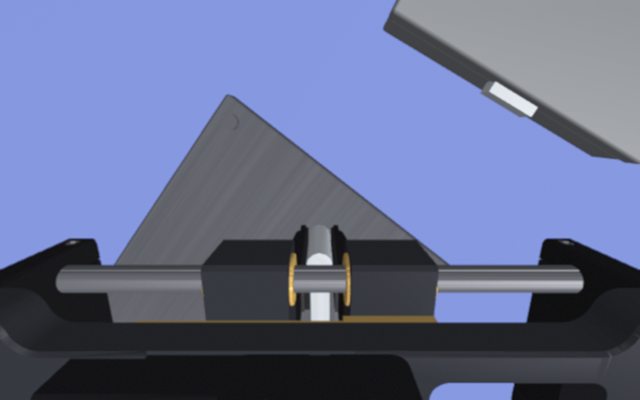

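View pics/top11.png

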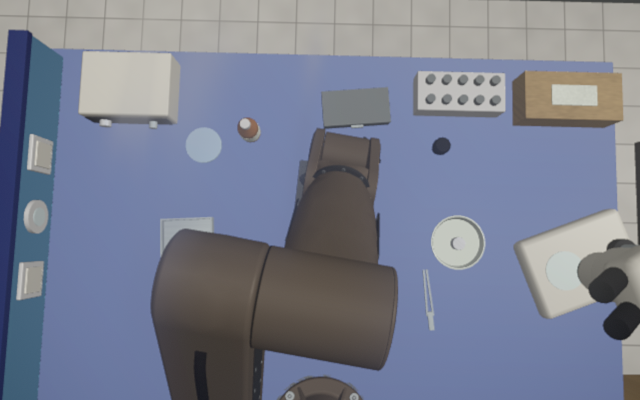

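View pics/scene11.png

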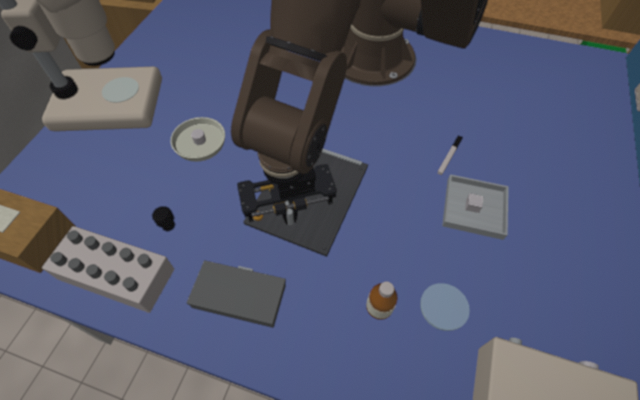

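```bash
python3 - <<'E'
from cell import env
print(env.job_done()); s=env.state(); print(s["t"],s["eef_pos"],s["ft_force"],s["opening"])
E
```

```text
the job is handed in; nothing more can be done
None
the job is handed in; nothing more can be done
```

I set the square mount down in the square tray and the round mount in the round dish. I released each about 1 mm above the floor. I then gripped the arm's upright post, swung it to its stop, and handed the job in at about 19.7 s with the fingers still holding it. The hand-in gives no verdict, so the checks below are mine.

- **Mounts:** the last scene picture shows both mounts standing in their containers, clear of the gripper.
- **Arm:** the last pose puts it at about 0.91 rad, against 0.9 at the stop. My camera-based pivot estimate is only good to about 2 mm. Pushing slightly further raised the force from about 7 N to 14 N with under 1 mm of movement, so it is against the stop.
- **Grip:** the opening reads about 13.6 mm on the 14 mm post.
- **Other things:** by eye, comparing the last pictures with the first, none of the bystanders moved. I did not measure this. The thumb nut is partly hidden by the gripper but shows at the same spot in the scene picture.

One command was refused early on because its rows left out some values. It moved nothing, and I sent it again in full. No check failed or disagreed.

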